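Unlock the camper's chest cooler and hold the key turned

TASK

Take the key with the square head out of the wooden key block, push it fully home into the keyhole on top of the chest cooler, working it past the sticky pins, and only then turn it a quarter turn clockwise (seen from above). The lock springs back, so finish still gripping the key and holding it turned, so that I can lift the lid. Leave the round-headed key in the block and do not disturb the jar, the juice bottle or the yoghurt tub.

Things in the scene. Friction and masses are not known exactly. Their poses are not given: they have to be found in the camera images.
- key: The right key, 80 mm tall, 40 g, standing blade-down in a slot of the key block. Origin: centre of the underside of its steel collar (disc 24 mm across, 4 mm thick), which rests on the block's top (lift over 32 mm to clear). z up to the head, y across the wide side of head and blade, x across their thickness; same when turned half round about z. Stem 8 mm thick from collar to head.
- key_head (a point): Centre of the key's square black head, 32 mm above the key's origin: 12 mm thick (key x), 34 mm wide (key y), 32 mm tall.
- key_tip (a point): Lower end of the key's blade, 32 mm below the key's origin. From the collar down: round neck 5 mm thick for 10 mm, then a flat steel blade 5 mm thick (key x), 14 mm wide (key y), 22 mm long, its last 4 mm tapering to 7 mm wide.
- spare: Bystander key with a round head (disc 34 mm across, 12 mm thick), else the same size, origin and axes; it has no narrow neck and cannot turn the lock. Stands in the block's other slot; stays there.
- block: Fixed wooden key block, 70 mm (x) by 150 mm (y), 45 mm high, origin at the centre of its underside. Two slots open upward at y -42 and +42 mm, 38 mm deep, their long side along the block's y. Which key stands in which slot varies.
- cooler: Fixed white chest cooler with grey lid, 150 mm high. Origin: on the worktop straight under the keyhole, z up; it reaches from x -50 to +220 mm and y -130 to +130 mm. In front of the lid a square steel lock plate (60 mm) carries the keyhole; the lid (from x +35 mm on) is 3 mm lower than the plate.
- keyhole (a point): Centre of the keyhole in the top face of the lock plate, 150 mm above the worktop; axes as the cooler's. Slot 6.6 mm (x) by 16 mm (y), chamfer 2.5 mm all round; the key enters straight down, its y along the cooler's y, either way round. Home: collar on the plate, key origin here. The plate is 7 mm thick and lets the blade turn only within 3 mm of home; once turned the key is captive.
- cylinder (a joint): Lock cylinder under the plate, rad: 0 locked, grows as the key turns clockwise seen from above, stop at 1.65. A spring turns it back (0.06 N m at 0, 0.14 at a quarter turn). It lags the key by up to 0.2 rad of play. Two sprung sticky pins grip the blade edges, first met with the key origin about 14 and 7 mm above home; each resists a downward push of about 8 to 15 N until passed.
- jar: Bystander: amber glass jar with black lid, 66 mm in diameter, 90 mm high, origin at the centre of its underside.
- juice: Bystander: orange juice bottle with white cap, 68 mm in diameter, 210 mm high, origin at the centre of its underside.
- yoghurt: Bystander: white yoghurt tub, 92 mm in diameter, 65 mm high, origin at the centre of its underside.
Things that resemble listed ones, but are neither listed nor needed, are in the scene too. Leave any orange look-alike of the key alone.

How it is judged:
By the outcome, as a careful person would: the job done as asked, in the order asked, and still so for the second after the job is handed in, while the arm keeps its last pose, push and grip.
It also fails if it takes over 45 s, if anything falls off the work surface, if the arm or the gripper's body presses on something with over 40 N, if the wrist force passes 120 N, or if a joint passes its speed limit or range.

ROBOT

A 7-joint arm with a two-finger parallel gripper is mounted at the origin on the work surface. World frame = base frame: x ahead of the robot, y to its left, z up, the work surface at z = 0. Lengths are in m, angles in rad, forces in N, time in s.
With the tool pointing down it reaches from about 0.35 to 0.9 m from the base axis. Payload 8.1 kg.
Tool frame: the origin (TCP) lies midway between the tips of the shut fingers; the grasp point (between the pads) lies 19 mm behind it; z points along the fingers, y is the line along which they close (so a half turn about z gives the same grasp; the last joint's range is limited). The gripper opens to 92 mm and grips with 3 to 60 N. Pads are 19 mm wide; open, the fingers measure 130 mm over their backs; the gripper's body (75 mm by 190 mm) begins 47 mm behind the grasp point.
Start: joints at [-1.225, 0.434, 0.025, 1.573, -0.012, 1.134, -0.075], TCP at [0.271, 0.563, 0.227] pointing down, gripper open.
Joint ranges: [-2.62, 2.62], [-0.44, 2.09], [-1.27, 1.32], [0.08, 2.57], [-1.32, 4.46], [0.12, 2], [-2.74, 2.74]. Speed limits (rad/s): [2.22, 2.22, 3.01, 3.01, 3.14, 3.14, 3.14].

INTERFACE

Orientations are given as a rotation vector (axis times angle).
In Python, from cell import arm gives the robot as it stands.
- The arm moves only by the tool move_arm, never from a script. Its argument "motion" is a list of rows, each an object of numbers: "tx", "ty", "tz": the shift along the tool's x, y, z normalised to -1 to 1, where 1 is 1000 mm; "twist": the turn about the tool's z normalised to -1 to 1, where 1 is pi/2 rad. In form: [{"tx": .., "ty": .., "tz": .., "twist": ..}, ...]. A call has 1 to 12 rows; each row shifts and turns the commanded pose from where the row before left it, along the tool's axes as they then stand; what a row does not reach is not made up. A row lasts 1/10 s, in which the tool goes at most 50 mm and 8.59 degrees, less where a joint would pass 70% of its speed; a pose out of reach is approached as far as the arm can. A call with a number of a shift or a turn outside -1 to 1 is refused whole. A call with a gripper value outside its range is refused whole. "gripper" is the gripper's target within -1 to 1 (shut at 1, half-way at 0, fully open at -1), set as the call begins (left out, the last holds). The fingers move at their own pace and stop on an object; "squeeze" is the grip in N (left out, the last holds). Time passes only in rows, so rows that do not move let the fingers close. It gives the time, the measured TCP pose, the force, the opening and the grip force at its end, in the units of the state.
- arm.observe(): the state, without advancing time (a new reading comes with each control period).
- arm.get_image(name): name is "side" or "top"; returns the picture (384x512x3 uint8, red, green, blue); there is no depth.
- arm.calibration(name): a dict with "K" (3x3 intrinsics, pixels), "T" (4x4, takes a point from camera to world coordinates). Camera axes: x right, y down, z forward; pixel columns grow to the right and rows downward; lengths in m; the calibration is good to about 2 mm. A picture is of the moment at which its call begins. calibration takes no time and is no camera call.
- arm.sign_off(): hands the job in; it is judged then, once.
Trained networks look in the newest picture that a camera, given by its name, has taken for a name from the list of things; names that differ only in an ending like _2 or _b are one class to them, and where a whole thing is asked for, a point or a joint stands for the part that bears it (a point fixed in the world has none). Each returns a list of dicts, best first, with "conf" (0 to 1); they miss things now and then, are a little off and sometimes report something else, mostly with a low value. They report only what shows in the picture. A call takes as long as a camera call. They do not tell look-alikes from the thing itself.
- arm.look_for(camera, query): "point" ([column, row] as shares, 0 to 1, of the picture: columns of its width, rows of its height, amid what is visible of it).
- arm.regions_of(camera, query): "region" (384x512 bool, what is visible of it) and "point" ([column, row] as shares, 0 to 1, of the picture: columns of its width, rows of its height, amid what is visible of it).
- arm.place_of(camera, query): "point" ([column, row] as shares, 0 to 1, of the picture: columns of its width, rows of its height: a listed point, or the origin of a listed thing).
The state is a dict: "clock": time; "joints": joint angles; "dq": joint speeds; "joint_efforts": joint torques, N m; "position": TCP position; "ee_rot": TCP orientation; "force": force on the tool from outside, world axes, zero at the start; "ft_torque": the same for the moment, N m; "width": opening from 0.0 (shut) to 1.0 (fully open); "gripper_force": force on a finger pad.
Only numpy, scipy, OpenCV 4.12 (cv2) and the standard library are available. Lean on these libraries where they do the work, as an engineer would, in place of code of your own. Each camera call takes 0.05 s, during which the arm holds its last target. There are 200 camera calls.

## Working session

There is one attempt and no reset: what is moved stays moved. The work goes in short steps, Python scripts to look and compute and a tool call to move; the robot and the scene stay as the last step left them, time stands still between calls to the robot, and variables do not carry over. Pictures are saved under pics/ and viewed, at most 10 in all, crops included, and the job is handed in when it is done.

Besides the shell and the picture viewer there is one more tool, called after ">>>" as name(argument=value, ...), one argument or row to a line, values as JSON. move_arm: Moves the arm, as the interface text tells. Scaled input: -1 to 1 covers 1000 mm each way for a shift and pi/2 rad each way for a turn. Its arguments: {"type":"object","properties":{"motion":{"type":"array","items":{"type":"object","properties":{"tx":{"type":"number"},"ty":{"type":"number"},"tz":{"type":"number"},"twist":{"type":"number"}}}},"gripper":{"type":"number"},"squeeze":{"type":"number"}},"required":["motion"]}

```bash
mkdir -p pics; cat > h.py <<'E'
import numpy as np, cv2
from cell import arm
from scipy.spatial.transform import Rotation as R
def ray(cam,p):
    c=arm.calibration(cam);K=np.array(c["K"]);T=np.array(c["T"])
    d=T[:3,:3]@np.linalg.solve(K,[p[0],p[1],1]);return T[:3,3],d
def atz(cam,p,z):
    o,d=ray(cam,p);return o+d*(z-o[2])/d[2]
def proj(cam,X):
    c=arm.calibration(cam);K=np.array(c["K"]);T=np.linalg.inv(np.array(c["T"]))
    q=K@(T[:3,:3]@np.array(X)+T[:3,3]);return q[:2]/q[2]
def tri(p1,p2,c1="top",c2="side"):
    o1,d1=ray(c1,p1);o2,d2=ray(c2,p2)
    A=np.stack([d1,-d2],1);s=np.linalg.lstsq(A,o2-o1,rcond=None)[0]
    a=o1+s[0]*d1;b=o2+s[1]*d2;return (a+b)/2,np.linalg.norm(a-b)
E
python3 - <<'E'
from h import *
np.set_printoptions(precision=4,suppress=True)
ims=[]
for c in("top","side"):
    im=arm.get_image(c);ims.append(im);cv2.imwrite(f"pics/{c}0.png",cv2.cvtColor(im,cv2.COLOR_RGB2BGR))
    print(c,np.array(arm.calibration(c)["T"]).round(3).tolist(),arm.calibration(c)["K"][0][0])
    for q in("key","key_head","spare","block","keyhole","cooler"):
        print(q,[(np.round(np.array(r["point"])*[512,384],1).tolist(),round(r["conf"],2)) for r in arm.place_of(c,q)[:4]])
print(arm.observe())
E
```

```text
top [[0.018, -0.994, 0.112, 0.397], [-1.0, -0.016, 0.017, 0.004], [-0.015, -0.113, -0.994, 1.307], [0.0, 0.0, 0.0, 1.0]] 411.66746901742556
key [([341.3, 240.6], 0.48), ([307.6, 204.6], 0.48)]
key_head [([402.0, 141.8], 0.69), ([337.2, 209.3], 0.64), ([312.8, 203.3], 0.43), ([340.6, 240.4], 0.39)]
spare [([364.2, 209.0], 0.5)]
block [([351.3, 211.7], 0.89)]
keyhole [([236.8, 177.5], 0.66)]
cooler [([237.9, 185.5], 0.6)]
side [[0.949, -0.197, 0.245, 0.29], [-0.314, -0.645, 0.697, -0.723], [0.021, -0.739, -0.674, 0.838], [0.0, 0.0, 0.0, 1.0]] 367.8211981323993
key [([221.2, 287.9], 0.66), ([257.4, 274.3], 0.4)]
key_head [([223.7, 285.4], 0.7), ([255.6, 243.8], 0.56), ([264.2, 266.6], 0.42)]
spare [([269.2, 302.5], 0.7)]
block [([268.0, 298.5], 0.72)]
keyhole [([256.5, 168.0], 0.96)]
cooler [([252.8, 200.7], 0.75)]
{'clock': 0.7, 'joints': array([-1.2246,  0.4345,  0.025 ,  1.5732, -0.0116,  1.134 , -0.0751]), 'dq': array([ 0.0007, -0.0001,  0.0001,  0.0004, -0.0001,  0.    ,  0.0008]), 'joint_efforts': array([  0.0007, -66.7494,   0.9838, -31.4759,  -0.0607,   0.033 ,
         0.    ]), 'position': array([0.2712, 0.5631, 0.2268]), 'ee_rot': array([0.6992, 3.0628, 0.0001]), 'force': array([-0.1023,  0.0189,  0.1284]), 'ft_torque': array([0.0175, 0.0131, 0.0108]), 'gripper_force': 0.0, 'width': 0.9968355968156447}
```

View pics/top0.png

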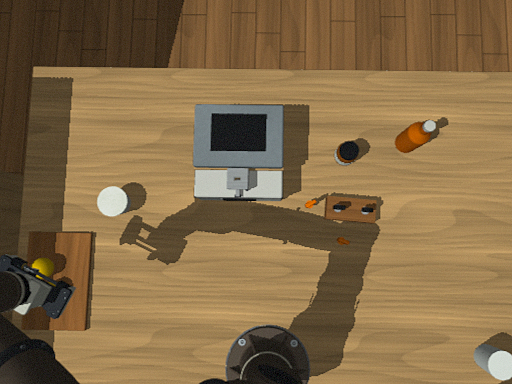

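View pics/side0.png

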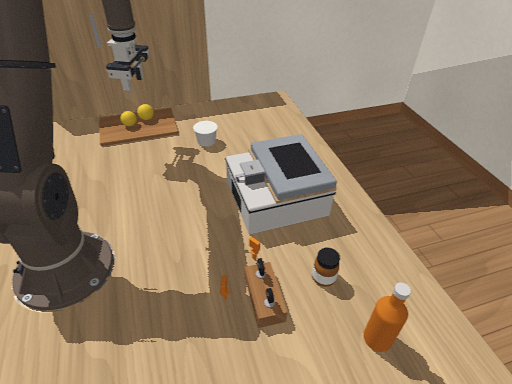

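The top view shows the cooler with its lock plate at (237,178). The block is at (351,209), with black-headed keys at (340,208) and (368,210). There are orange look-alikes at (311,203) and (342,241). In the side view the black keys are at (261,267) and (270,297), and the orange ones at (255,245) and (223,287). Candidates are the two black keys, so I'll check their head shapes in a crop.

```bash
python3 - <<'E'
from h import *
t=cv2.imread("pics/top0.png");s=cv2.imread("pics/side0.png")
a=cv2.resize(t[190:228,320:384],(400,238),interpolation=cv2.INTER_CUBIC)
b=cv2.resize(s[240:325,235:300],(390,510),interpolation=cv2.INTER_CUBIC)
d=cv2.resize(t[160:200,215:260],(400,356),interpolation=cv2.INTER_CUBIC)
o=np.zeros((600,800,3),np.uint8);o[:238,:400]=a;o[:510,405:795]=b;o[240:596,:400]=d
cv2.imwrite("pics/c1.png",o)
for n in("key","spare"):
  for c in("top","side"):
    for r in arm.regions_of(c,n)[:4]:
      print(n,c,round(r["conf"],2),(np.array(r["point"])*[512,384]).round(1),r["region"].sum())
E
```

```text
key top 0.63 [340.1 242.8] 52
key top 0.46 [339.3 207.1] 52
key side 0.68 [221.9 286.3] 172
key side 0.47 [253.9 247.2] 139
spare top 0.57 [368.3 207.5] 78
spare side 0.66 [268.4 301. ] 124
```

View pics/c1.png

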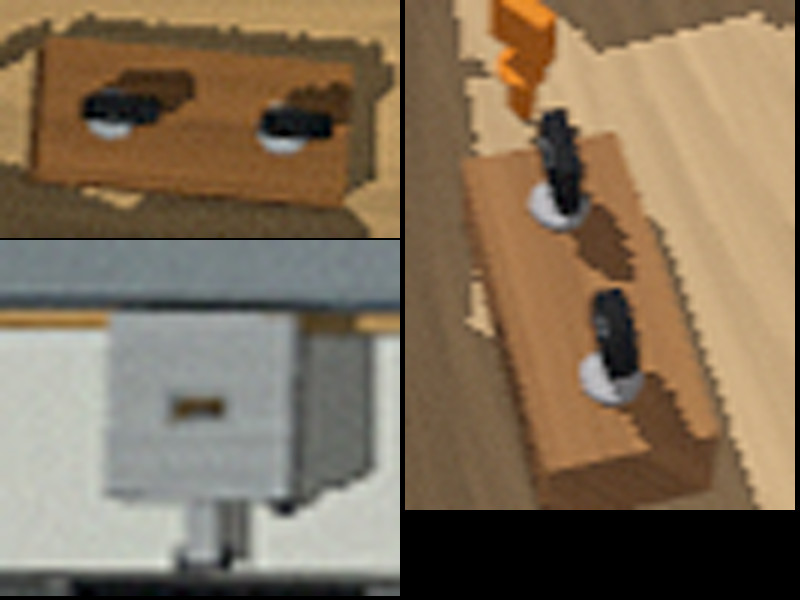

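The crop shows both black heads edge-on, so the shapes are hard to tell by eye. I'll fit square and disc head models to the pixels in both views.

```bash
cat > fit.py <<'E'
from h import *
from scipy.optimize import minimize
def pts(shape):
    if shape=="sq": yz=np.array([(y,z) for y in(-.017,.017) for z in(-.016,.016)])
    else:
        a=np.linspace(0,2*np.pi,24,endpoint=False);yz=.017*np.c_[np.cos(a),np.sin(a)]
    return np.array([(x,y,z) for x in(-.006,.006) for y,z in yz])
def rend(cam,P,box,S=8):
    x0,y0,w,h=box
    c=arm.calibration(cam);K=np.array(c["K"]);T=np.linalg.inv(np.array(c["T"]))
    q=(K@(T[:3,:3]@P.T+T[:3,3:4])).T;q=q[:,:2]/q[:,2:]
    m=np.zeros((h*S,w*S),np.uint8)
    hull=cv2.convexHull((((q-[x0,y0]+.5)*S)*16).astype(np.int32))
    cv2.fillConvexPoly(m,hull,255,shift=4)
    return cv2.resize(m,(w,h),interpolation=cv2.INTER_AREA)/255.
def fit(views,shape,x0,z=.077):
    """views: list (cam, gray image darkness 0..1 crop, box); params x,y,yaw + per-view pixel offset small"""
    p0=pts(shape)
    def cost(v):
        e=.0
        P=p0@R.from_euler("z",v[2]).as_matrix().T
        for i,(cam,D,box) in enumerate(views):
            Q=P+[v[0]+v[3+2*i]/1000,v[1]+v[4+2*i]/1000,z]
            e+=((rend(cam,Q,box)-D)**2).sum()
        return e+.02*np.sum(np.array(v[3:])**2)
    best=None
    for dy in(-.15,.0,.15):
        v=np.r_[x0[0],x0[1],x0[2]+dy,np.zeros(2*len(views))]
        sim=np.vstack([v]+[v+s for s in np.diag([.005,.005,.2]+[1.5]*(2*len(views)))])
        r=minimize(cost,v,method="Nelder-Mead",options=dict(initial_simplex=sim,maxiter=1200,xatol=1e-5,fatol=1e-3))
        if best is None or r.fun<best.fun: best=r
    return best
E
python3 - <<'E'
from fit import *
np.set_printoptions(precision=4,suppress=True)
t=cv2.imread("pics/top0.png");s=cv2.imread("pics/side0.png")
def view(im,cam,cx,cy,r=11):
    box=(cx-r,cy-r,2*r,2*r);g=im[cy-r:cy+r,cx-r:cx+r].max(2).astype(float)   # wood shadow has R high
    return cam,np.clip((75-g)/45,0,1),box
for n,(a,b) in {"near":((340,208),(261,268)),"far":((368,210),(270,297))}.items():
    X,e=tri(a,b);print(n,X,e)
    V=[view(t,"top",*a),view(s,"side",*b)]
    for v in V: print((v[1].sum()).round(1))
    for sh in("sq","disc"):
        r=fit(V,sh,(X[0],X[1],0.));print(sh,r.fun.round(2),r.x)
        rs=fit(V[1:],sh,(X[0],X[1],0.));print("  side only",rs.fun.round(2),rs.x)
p=proj("top",[.42,-.2,.045])
print("hole",[atz("top",(236.8,177.5),.15),atz("side",(256.5,168.0),.15)])
im=s
for c in(261,268),(270,297):
    x,y=c;print(im[y-12:y+12,x-9:x+9].max(2))
E
```

```text
near [ 0.486  -0.2094  0.0792] 0.0019067522079743177
57.4
61.1Traceback (most recent call last):
  File "<stdin>", line 12, in <module>
  File "fit.py", line 30, in fit
    r=minimize(cost,v,method="Nelder-Mead",options=dict(initial_simplex=sim,maxiter=1200,xatol=1e-5,fatol=1e-3))
    res = _minimize_neldermead(fun, x0, args, callback, bounds=bounds,
                               **options)
    fxe = func(xe)
    fx = function(np.copy(x), *(wrapper_args + args))
  File "fit.py", line 24, in cost
    e+=((rend(cam,Q,box)-D)**2).sum()
         ~~~~^^^^^^^^^^^
  File "fit.py", line 10, in rend
    c=arm.calibration(cam);K=np.array(c["K"]);T=np.linalg.inv(np.array(c["T"]))
ValueError: time passes only in moves, steps and waits
```

```bash
sed -i 's/^from cell import arm/from cell import arm as _arm\nimport functools\nclass _A:\n    def __getattr__(s,n): return getattr(_arm,n)\n    @functools.lru_cache(None)\n    def calibration(s,n): return _arm.calibration(n)\narm=_A()/' h.py
cat > t.py <<'E'
from fit import *
np.set_printoptions(precision=4,suppress=True,linewidth=150)
t=cv2.imread("pics/top0.png");s=cv2.imread("pics/side0.png")
def view(im,cam,cx,cy,r=11):
    box=(cx-r,cy-r,2*r,2*r);g=im[cy-r:cy+r,cx-r:cx+r].max(2).astype(float)
    return cam,np.clip((75-g)/45,0,1),box
for n,(a,b) in {"near":((340,208),(261,268)),"far":((368,210),(270,297))}.items():
    X,e=tri(a,b);print(n,X,e)
    V=[view(t,"top",*a),view(s,"side",*b)]
    for sh in("sq","disc"):
        r=fit(V,sh,(X[0],X[1],0.));print(sh,round(r.fun,2),r.x)
        rs=fit(V[1:],sh,(X[0],X[1],0.));print("  side only",round(rs.fun,2),rs.x[:3])
print("hole",[atz("top",(236.8,177.5),.15),atz("side",(256.5,168.0),.15)])
for x,y in(261,268),(270,297): print(s[y-12:y+12,x-9:x+9].max(2))
E
time python3 t.py
```

```text
near [ 0.486  -0.2094  0.0792] 0.0019067522079743177
sq 43.4 [ 0.4887 -0.2058 -0.2321  0.7457 -0.5414 -0.5451  2.393 ]
  side only 27.02 [ 0.4876 -0.2035 -0.2982]
disc 33.13 [ 0.4883 -0.206  -0.243   1.1197 -0.6952 -0.2944  1.1105]
  side only 19.55 [ 0.4879 -0.2067 -0.3075]
far [ 0.4807 -0.2925  0.0781] 0.00041455158712185036
sq 54.62 [ 0.4848 -0.2823 -0.3    -0.9319 -4.3158  0.489   2.8528]
  side only 29.48 [ 0.4834 -0.2795 -0.3433]
disc 31.94 [ 0.4822 -0.2897 -0.2738  0.6376 -0.0995  0.1428  2.2738]
  side only 17.87 [ 0.4818 -0.2886 -0.3032]
hole [array([0.5619, 0.0952, 0.15  ]), array([0.5717, 0.0879, 0.15  ])]
[[155 137 138 133 152 191 208 205 202 205 211 209 206 199 196 202 203 204]
 [154 134 136 135 163 198 210 212 208 207 210 210 207 202 194 199 202 200]
 [182 145 134 135 168 167 135 114  58  85 182 213 209 203 198 197 202 204]
 [200 173 128 129 176 164  43  43  39  52 175 210 208 206 200 200 202 202]
 [199 201 165 108 112  82  38  47  48  36 176 215 212 207 201 199 202 203]
 [196 197 197 202 172  83  34  45  41  37  50  95 182 210 205 199 203 205]
 [195 195 198 200 172  82
[... 2467 characters left out ...]
9 186 194 153  21  21  30  23  23  45 145 174 169 166 169]
 [165 164 161 173 188 187 162  86  23  22  27  20  34 141 177 173 167 169]
 [163 166 162 174 186 185 176 122  16  22  18  45  93 104  89  86 139 171]
 [163 167 162 155 175 188 189 159  81  99 112 111 110 105  96  95  87 139]
 [163 166 165 168 176 185 183 187 160 105 108 108 107 103  98  94  94 145]
 [163 166 167 144 134 173 189 188 158 101 106 105 102 102 102  98  94  89]
 [164 163 166 165 153 129 142 163 174 148 106 103 100 103 104 101  92  91]
 [164 164 168 166 160 159 131  91  96  93  99 101 101  98 104  99  96  97]
 [168 163 163 166 161 157 166 168 162 129  89  97  97 101  99 102 101  95]]
real	0m3.162s
user	0m3.337s
sys	0m0.106s
```

```bash
cat > t2.py <<'E'
from fit import *
from scipy.ndimage import map_coordinates
np.set_printoptions(precision=4,suppress=True,linewidth=150)
I={"top":cv2.imread("pics/top0.png"),"side":cv2.imread("pics/side0.png")}
def view(cam,cx,cy,r=12):
    im=I[cam];b=im[cy-r:cy+r,cx-r:cx+r].astype(float);mx=b.max(2);sat=b[...,2]-b[...,0]
    return cam,np.clip((130-mx)/60,0,1)*np.clip((35-sat)/20,0,1),(cx-r,cy-r,2*r,2*r)
for n,(a,b) in {"near":((340,208),(261,268)),"far":((368,210),(270,297))}.items():
    X,e=tri(a,b);V=[view("top",*a),view("side",*b)];print(n,X,[v[1].sum().round(1) for v in V])
    for sh in("sq","disc"):
        r=fit(V,sh,(X[0],X[1],-.2));print(sh,round(r.fun,2),r.x)
        for v in V:
            rs=fit([v],sh,(X[0],X[1],-.2));print("  ",v[0],round(rs.fun,2),rs.x[:2]+rs.x[3:]/1000,rs.x[2])
# cooler: gradient along plate edges and lid edges
def edge(cam,v,segs):
    g=cv2.GaussianBlur(cv2.cvtColor(I[cam],cv2.COLOR_BGR2GRAY).astype(np.float32),(0,0),.8)
    G=np.hypot(cv2.Sobel(g,-1,1,0),cv2.Sobel(g,-1,0,1))
    G=np.minimum(G,150)
    c,s=np.cos(v[2]),np.sin(v[2]);tot=0
    for a,b in segs:
        L=np.linspace(a,b,40);P=np.c_[v[0]+c*L[:,0]-s*L[:,1],v[1]+s*L[:,0]+c*L[:,1],L[:,2]]
        q=np.array([proj(cam,p) for p in P]);tot+=map_coordinates(G,q.T[::-1],order=1).mean()
    return tot
def rect(x0,x1,y0,y1,z):
    C=[(x0,y0,z),(x1,y0,z),(x1,y1,z),(x0,y1,z)];return [(np.array(C[i]),np.array(C[(i+1)%4])) for i in range(4)]
S=rect(-.03,.03,-.03,.03,.15)+rect(.035,.22,-.13,.13,.147)
from scipy.optimize import differential_evolution as DE
for nm,sg in(("plate",S[:4]),("both",S)):
  for cam in I:
    r=DE(lambda v:-edge(cam,v,sg),[(.545,.585),(.07,.11),(-.12,.12)],seed=1,maxiter=25,popsize=8)
    print(nm,cam,r.x,r.fun,"pix",proj(cam,[r.x[0],r.x[1],.15]))
for x,y in((237,178),(256,168)):
    im=I["top" if x==237 else "side"];print(im[y-5:y+6,x-7:x+8].max(2))
E
time python3 t2.py
```

```text
near [ 0.486  -0.2094  0.0792] [np.float64(58.1), np.float64(91.4)]
sq 26.82 [ 0.4882 -0.2073 -0.1767  0.8488  0.2138 -0.8239  1.4182]
   top 6.23 [ 0.4888 -0.2066] -0.07257351566624137
   side 18.66 [ 0.4873 -0.2062] -0.19791398755737163
disc 26.6 [ 0.4881 -0.206  -0.1775  0.807  -0.6619 -0.7249  1.1277]
   top 2.92 [ 0.4888 -0.2065] -0.10445712713457855
   side 21.86 [ 0.4874 -0.2047] -0.20975777095597786
far [ 0.4807 -0.2925  0.0781] [np.float64(50.5), np.float64(89.7)]
sq 46.28 [ 0.4808 -0.2923 -0.2048  1.0567  0.3163 -0.2665  0.5974]
   top 12.65 [ 0.4829 -0.2917] 0.013162527105018057
   side 27.98 [ 0.4805 -0.2917] -0.24108843888786868
disc 21.13 [ 0.4815 -0.289  -0.1744  1.4865 -0.1818  0.216   1.3018]
   top 3.44 [ 0.4828 -0.2893] -0.02425723612528243
   side 13.3 [ 0.4816 -0.2877] -0.21637773712338365
plate top [0.559  0.0958 0.0033] -533.35913 pix [236.5619 178.53  ]
plate side [0.5572 0.0978 0.0099] -485.02496337890625 pix [250.8591 166.8986]
both top [0.5594 0.0958 0.0213] -900.0672607421875 pix [236.5605 178.3882]
both side [0.5578 0.0974 0.0025] -818.44763 pix [251.0826
[... 741 characters left out ...]
0 184 186 153 130 156 163]
 [185 183 181 178 177 180 182 179 183 182 183 169 136 143 162]
 [165 151 154 169 176 179 181 180 181 183 183 184 167 144 153]
 [173 141 107 151 179 180 180 181 181 181 184 186 166 137 142]
 [182 162 119 135 166 178 181 180 179 180 183 183 184 168 142]
 [180 174 144 126 163 180 178 181 180 179 181 183 184 187 156]
 [179 180 171 162 172 182 180 179 179 180 180 182 184 184 167]
 [178 180 184 184 181 180 179 179 179 179 182 182 185 184 185]
 [181 179 181 183 182 182 179 180 183 183 181 186 188 179 160]
 [180 179 180 184 185 185 182 185 176 158 147 133 115 102 104]
 [186 185 184 179 158 149 138 111 102 102 101 105  93  80  74]]
real	0m16.796s
user	0m15.116s
sys	0m2.369s
```

Fits: the near key at top-view (340,208) is the square head, since the far one clearly fits the disc, and the networks call the far one the spare.
- **Key:** about (0.488, -0.206), yaw about -0.08. Head centre is at z 0.077.
- **Keyhole:** about (0.5585, 0.0965), yaw about 0.01.

First I turn the tool so that its y runs along world x.

>>> move_arm(
  motion=[
    {"twist": 0.085, "tz": -0.004},
    {"twist": 0.085, "tz": -0.004},
    {"twist": 0.085, "tz": -0.004},
    {"twist": 0.085, "tz": -0.004},
    {"twist": 0.085, "tz": -0.004},
    {"twist": 0.085, "tz": -0.004},
    {"twist": 0.085, "tz": -0.004},
    {"twist": 0.085, "tz": -0.004},
    {"twist": 0.085, "tz": -0.004},
  ],
  gripper=-0.3,
  squeeze=20,
)

```text
invalid input
```

>>> move_arm(
  motion=[
    {"tx": -0.037, "ty": 0.014},
    {"tx": -0.037, "ty": 0.014},
    {"tx": -0.037, "ty": 0.014},
    {"tx": -0.037, "ty": 0.014},
    {"tx": -0.037, "ty": 0.014},
    {"tx": -0.037, "ty": 0.014},
    {"tx": -0.037, "ty": 0.014},
    {"tx": -0.037, "ty": 0.014},
    {"tx": -0.037, "ty": 0.014},
    {"tx": -0.037, "ty": 0.014},
  ],
)

```text
invalid input
```

>>> move_arm(
  motion=[
    {"tx": -0.037, "ty": 0.014},
    {"tx": -0.037, "ty": 0.014},
    {"tx": -0.037, "ty": 0.014},
    {"tx": -0.037, "ty": 0.014},
    {"tx": -0.037, "ty": 0.014},
    {"tx": -0.037, "ty": 0.014},
    {"tx": -0.037, "ty": 0.014},
    {"tx": -0.037, "ty": 0.014},
    {"tx": -0.037, "ty": 0.014},
    {},
  ],
)

```text
invalid input
```

>>> move_arm(
  motion=[
    {"tx": 0, "ty": 0, "tz": -0.004, "twist": 0.085},
    {"tx": 0, "ty": 0, "tz": -0.004, "twist": 0.085},
    {"tx": 0, "ty": 0, "tz": -0.004, "twist": 0.085},
    {"tx": 0, "ty": 0, "tz": -0.004, "twist": 0.085},
    {"tx": 0, "ty": 0, "tz": -0.004, "twist": 0.085},
    {"tx": 0, "ty": 0, "tz": -0.004, "twist": 0.085},
    {"tx": 0, "ty": 0, "tz": -0.004, "twist": 0.085},
    {"tx": 0, "ty": 0, "tz": -0.004, "twist": 0.085},
    {"tx": 0, "ty": 0, "tz": -0.004, "twist": 0.085},
  ],
  gripper=-0.3,
  squeeze=20,
)

```text
clock: 1.8
position: [0.2711, 0.5631, 0.2629]
ee_rot: [-2.314, -2.125, -0.0]
force: [-0.1, 1.0, 0.7]
width: 0.653
gripper_force: 0.0
```

>>> move_arm(
  motion=[
    {"tx": -0.037, "ty": 0.014, "tz": 0, "twist": 0},
    {"tx": -0.037, "ty": 0.014, "tz": 0, "twist": 0},
    {"tx": -0.037, "ty": 0.014, "tz": 0, "twist": 0},
    {"tx": -0.037, "ty": 0.014, "tz": 0, "twist": 0},
    {"tx": -0.037, "ty": 0.014, "tz": 0, "twist": 0},
    {"tx": -0.037, "ty": 0.014, "tz": 0, "twist": 0},
    {"tx": -0.037, "ty": 0.014, "tz": 0, "twist": 0},
    {"tx": -0.037, "ty": 0.014, "tz": 0, "twist": 0},
    {"tx": -0.037, "ty": 0.014, "tz": 0, "twist": 0},
    {"tx": -0.037, "ty": 0.014, "tz": 0, "twist": 0},
  ],
)

```text
clock: 2.8
position: [0.3815, 0.1816, 0.263]
ee_rot: [-2.308, -2.131, -0.001]
force: [1.1, -0.6, 0.7]
width: 0.653
gripper_force: 0.0
```

>>> move_arm(
  motion=[
    {"tx": -0.037, "ty": 0.014, "tz": 0, "twist": 0},
    {"tx": -0.037, "ty": 0.014, "tz": 0, "twist": 0},
    {"tx": -0.037, "ty": 0.014, "tz": 0, "twist": 0},
    {"tx": -0.037, "ty": 0.014, "tz": 0, "twist": 0},
    {"tx": -0.037, "ty": 0.014, "tz": 0, "twist": 0},
    {"tx": -0.037, "ty": 0.014, "tz": 0, "twist": 0},
    {"tx": -0.037, "ty": 0.014, "tz": 0, "twist": 0},
    {"tx": -0.037, "ty": 0.014, "tz": 0, "twist": 0},
    {"tx": -0.037, "ty": 0.014, "tz": 0, "twist": 0},
    {"tx": 0, "ty": 0, "tz": 0, "twist": 0},
  ],
)

```text
clock: 3.8
position: [0.4807, -0.1646, 0.2633]
ee_rot: [2.313, 2.121, -0.002]
force: [-0.1, -0.7, -0.7]
width: 0.647
gripper_force: 0.0
```

>>> move_arm(
  motion=[
    {"tx": -0.0405, "ty": 0.011, "tz": 0, "twist": 0},
    {"tx": 0, "ty": 0, "tz": 0.04, "twist": 0},
    {"tx": 0, "ty": 0, "tz": 0.04, "twist": 0},
    {"tx": 0, "ty": 0, "tz": 0.04, "twist": 0},
    {"tx": 0, "ty": 0, "tz": 0, "twist": 0},
    {"tx": 0, "ty": 0, "tz": 0, "twist": 0},
  ],
)

```text
clock: 4.4
position: [0.488, -0.2001, 0.1433]
ee_rot: [-2.308, -2.131, 0.001]
force: [0.8, -0.8, 0.5]
width: 0.65
gripper_force: 0.0
```

```bash
python3 - <<'E'
from h import *
o=np.zeros((600,800,3),np.uint8)
for i,c in enumerate(("top","side")):
    im=cv2.cvtColor(arm.get_image(c),cv2.COLOR_RGB2BGR)
    s=arm.observe();p=s["position"];u,v=proj(c,[p[0],p[1],.09]).astype(int)
    k=im[v-50:v+50,u-40:u+26+0+0+0][:, :66]
    o[:600,400*i:400*i+396]=cv2.resize(k,(396,600),interpolation=cv2.INTER_CUBIC)
print(s["position"],s["ee_rot"])
cv2.imwrite("pics/c2.png",o)
E
```

```text
[ 0.48934475 -0.20059456  0.14478738] [2.306276   2.12965175 0.00258176]
```

View pics/c2.png

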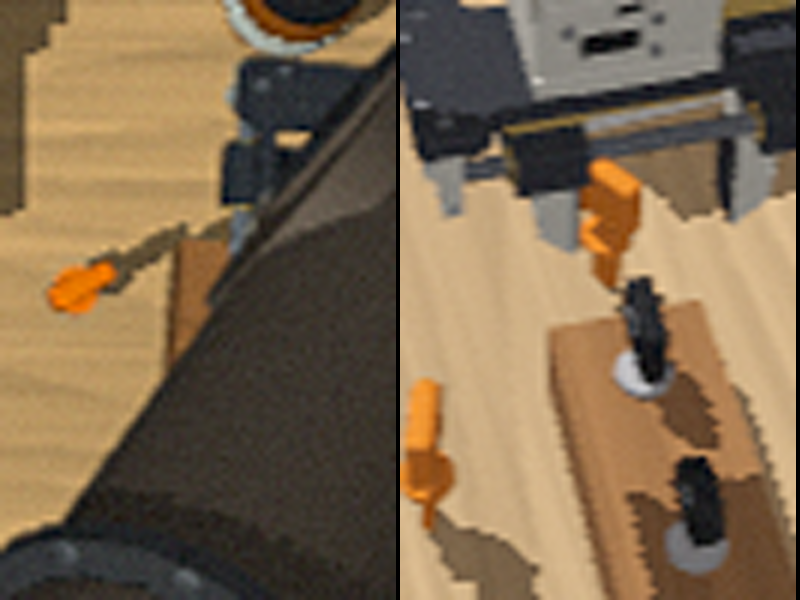

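The near key (crop 645,330) sits between the two fingers (555,235 and 745,200), and its head shows square corners. I correct y by about 5 mm, descend and close.

>>> move_arm(
  motion=[
    {"tx": -0.0055, "ty": 0, "tz": 0.03, "twist": 0},
    {"tx": 0, "ty": 0, "tz": 0.03, "twist": 0},
    {"tx": 0, "ty": 0, "tz": 0.025, "twist": 0},
    {"tx": 0, "ty": 0, "tz": 0, "twist": 0},
    {"tx": 0, "ty": 0, "tz": 0, "twist": 0},
  ],
)

```text
clock: 5.0
position: [0.4887, -0.206, 0.0594]
ee_rot: [2.307, 2.13, 0.002]
force: [0.7, 0.6, -0.1]
width: 0.648
gripper_force: 0.0
```

>>> move_arm(
  motion=[
    {"tx": 0, "ty": 0, "tz": 0, "twist": 0},
    {"tx": 0, "ty": 0, "tz": 0, "twist": 0},
    {"tx": 0, "ty": 0, "tz": 0, "twist": 0},
    {"tx": 0, "ty": 0, "tz": 0, "twist": 0},
    {"tx": 0, "ty": 0, "tz": 0, "twist": 0},
    {"tx": 0, "ty": 0, "tz": 0, "twist": 0},
    {"tx": 0, "ty": 0, "tz": 0, "twist": 0},
    {"tx": 0, "ty": 0, "tz": 0, "twist": 0},
  ],
  gripper=1,
  squeeze=20,
)

```text
clock: 5.8
position: [0.4877, -0.2056, 0.0577]
ee_rot: [-2.308, -2.131, -0.0]
force: [-0.8, 0.7, -0.4]
width: 0.123
gripper_force: 20.0
```

>>> move_arm(
  motion=[
    {"tx": 0, "ty": 0, "tz": 0, "twist": 0},
    {"tx": 0, "ty": 0, "tz": 0, "twist": 0},
    {"tx": 0, "ty": 0, "tz": -0.01, "twist": 0},
    {"tx": 0, "ty": 0, "tz": -0.015, "twist": 0},
    {"tx": 0, "ty": 0, "tz": -0.02, "twist": 0},
    {"tx": 0, "ty": 0, "tz": -0.03, "twist": 0},
    {"tx": 0, "ty": 0, "tz": -0.04, "twist": 0},
    {"tx": 0, "ty": 0, "tz": -0.04, "twist": 0},
    {"tx": 0, "ty": 0, "tz": -0.025, "twist": 0},
    {"tx": 0, "ty": 0, "tz": 0, "twist": 0},
  ],
  squeeze=50,
)

```text
clock: 6.8
position: [0.489, -0.2068, 0.2416]
ee_rot: [2.305, 2.127, 0.006]
force: [0.8, 0.6, -0.9]
width: 0.13
gripper_force: 50.0
```

>>> move_arm(
  motion=[
    {"tx": 0, "ty": 0, "tz": 0, "twist": -0.057},
    {"tx": 0.02, "ty": 0.005, "tz": 0, "twist": 0},
    {"tx": 0.036, "ty": 0.009, "tz": 0, "twist": 0},
    {"tx": 0.036, "ty": 0.009, "tz": 0, "twist": 0},
    {"tx": 0.036, "ty": 0.009, "tz": 0, "twist": 0},
    {"tx": 0.036, "ty": 0.009, "tz": 0, "twist": 0},
    {"tx": 0.036, "ty": 0.009, "tz": 0, "twist": 0},
    {"tx": 0.036, "ty": 0.009, "tz": 0, "twist": 0},
    {"tx": 0.036, "ty": 0.009, "tz": 0, "twist": 0},
    {"tx": 0.03, "ty": 0.005, "tz": 0, "twist": 0},
    {"tx": 0, "ty": 0, "tz": 0, "twist": 0},
    {"tx": 0, "ty": 0, "tz": 0, "twist": 0},
  ],
)

```text
clock: 8.0
position: [0.557, 0.0974, 0.237]
ee_rot: [-2.209, -2.234, 0.003]
force: [-0.1, -0.4, 0.7]
width: 0.126
gripper_force: 50.0
```

```bash
cat > look.py <<'E'
from h import *
import sys
np.set_printoptions(precision=4,suppress=True)
o=np.zeros((600,800,3),np.uint8);P=[];A=[]
for i,c in enumerate(("top","side")):
    im=cv2.cvtColor(arm.get_image(c),cv2.COLOR_RGB2BGR);s=arm.observe();P.append(s["position"]);A.append(s["ee_rot"]*np.sign(s["ee_rot"][0]))
    u,v=proj(c,[.5585,.0965,.19]).astype(int)
    o[:600,400*i:400*i+396]=cv2.resize(im[v-30:v+30,u-20:u+20],(396,600),interpolation=cv2.INTER_CUBIC);print(c,u-20,v-30)
    for q in("key_head","key_tip","key","keyhole"):
        print(q,[((np.array(r["point"])*[512,384]).round(1),round(r["conf"],2)) for r in arm.place_of(c,q)[:3]])
for _ in range(6): arm.get_image("side");s=arm.observe();P.append(s["position"]);A.append(s["ee_rot"]*np.sign(s["ee_rot"][0]))
p=np.mean(P,0);a=np.mean(A,0);print(p,"yaw y",2*np.degrees(np.arctan2(a[1],a[0]))-90,s["force"])
for c in("top","side"):
    print(c,[proj(c,p+[0,0,dz]).round(1) for dz in(.019,-.013,-.045)],"hole model",proj(c,[.559,.0965,.15]).round(1))
cv2.imwrite(f"pics/{sys.argv[1]}.png",o)
E
python3 look.py c3
```

```text
top 215 146
key_head [(array([345.6, 240.8]), 0.52), (array([309. , 203.6]), 0.39)]
key_tip []
key [(array([308.6, 205.2]), 0.54), (array([342.1, 240.5]), 0.38)]
keyhole [(array([235.9, 179.5]), 0.67)]
side 231 126
key_head [(array([224.8, 287.3]), 0.57), (array([253.6, 137.2]), 0.49), (array([252.8, 242.9]), 0.49)]
key_tip [(array([223.4, 294.3]), 0.74), (array([254.7, 156.6]), 0.62), (array([251.5, 261.3]), 0.58)]
key [(array([223.7, 288.2]), 0.69), (array([247.8, 147.3]), 0.63), (array([255.9, 252.3]), 0.52)]
keyhole [(array([255.2, 167.5]), 0.64)]
[0.5576 0.0968 0.2377] yaw y 0.5405634358978375 [ 0.0446  0.6468 -0.2539]
top [array([233. , 173.3]), array([234. , 175.1]), array([235. , 176.8])] hole model [236.3 178.5]
side [array([251.5, 137.2]), array([251.4, 146.6]), array([251.2, 155.6])] hole model [251.6 167.1]
```

View pics/c3.png

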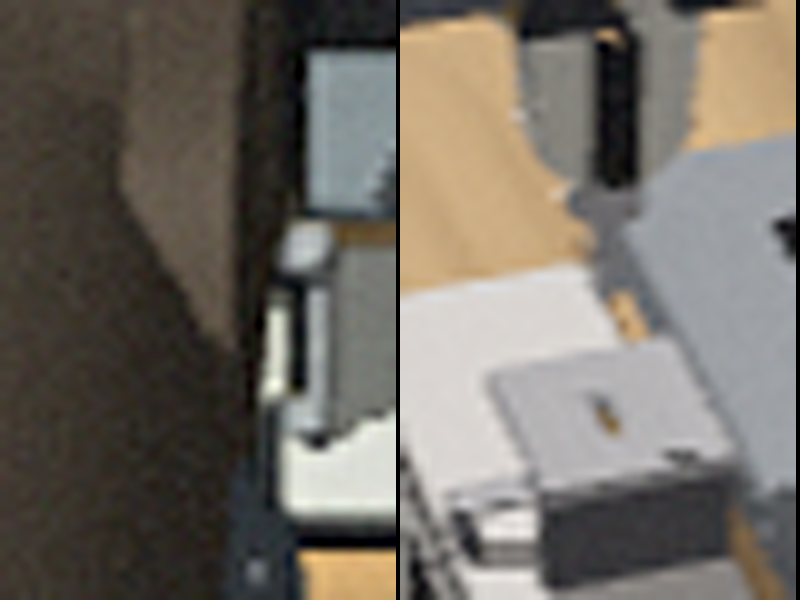

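In the side crop the slot is at about pixel (251.2,166.7), which matches the hole model. The key hangs upright in the pads above it, with its head at (252,137), where the TCP says it should be. I descend to just above the plate, then feel for the slot.

>>> move_arm(
  motion=[
    {"tx": 0, "ty": 0.001, "tz": 0.015, "twist": 0},
    {"tx": 0, "ty": 0, "tz": 0.015, "twist": 0},
    {"tx": 0, "ty": 0, "tz": 0.007, "twist": 0},
    {"tx": 0, "ty": 0, "tz": 0.003, "twist": 0},
    {"tx": 0, "ty": 0, "tz": 0.003, "twist": 0},
    {"tx": 0, "ty": 0, "tz": 0, "twist": 0},
    {"tx": 0, "ty": 0, "tz": 0, "twist": 0},
  ],
)

```text
clock: 9.5
position: [0.559, 0.0971, 0.1952]
ee_rot: [2.21, 2.232, 0.001]
force: [0.6, 0.3, -0.2]
width: 0.126
gripper_force: 50.0
```

>>> move_arm(
  motion=[
    {"tx": 0, "ty": 0, "tz": 0.002, "twist": 0},
    {"tx": 0, "ty": 0, "tz": 0.002, "twist": 0},
    {"tx": 0, "ty": 0, "tz": 0, "twist": 0},
  ],
)

```text
clock: 9.8
position: [0.5592, 0.0969, 0.1909]
ee_rot: [2.21, 2.231, 0.001]
force: [2.1, -0.7, -0.2]
width: 0.129
gripper_force: 50.0
```

>>> move_arm(
  motion=[
    {"tx": 0, "ty": 0, "tz": 0.002, "twist": 0},
    {"tx": 0, "ty": 0, "tz": 0.002, "twist": 0},
    {"tx": 0, "ty": 0, "tz": 0, "twist": 0},
  ],
)

```text
clock: 10.1
position: [0.5592, 0.0965, 0.1866]
ee_rot: [2.21, 2.231, 0.0]
force: [4.6, -3.0, -2.0]
width: 0.127
gripper_force: 50.0
```

```bash
cat > st.py <<'E'
from h import *
np.set_printoptions(precision=4,suppress=True)
S=[]
for _ in range(6): arm.get_image("side");S.append(arm.observe())
for k in("position","force","ft_torque"): print(k,np.mean([s[k] for s in S],0))
a=np.mean([s["ee_rot"]*np.sign(s["ee_rot"][0]) for s in S],0);print("yaw",2*np.degrees(np.arctan2(a[1],a[0]))-90,S[-1]["joints"],S[-1]["clock"])
E
python3 st.py
```

```text
position [0.5592 0.0965 0.1866]
force [ 4.099  -3.6537 -1.6484]
ft_torque [-1.0501 -1.0499  0.0044]
yaw 0.5290270999839493 [-0.7632  0.4335  0.6978  1.8096 -0.3223  1.0143  0.0708] 10.4
```

>>> move_arm(
  motion=[
    {"tx": -0.0007, "ty": 0.0007, "tz": 0, "twist": 0},
    {"tx": 0, "ty": 0, "tz": 0, "twist": 0},
  ],
)

```text
clock: 10.6
position: [0.5593, 0.0964, 0.1866]
ee_rot: [-2.211, -2.232, 0.0]
force: [2.2, -2.5, 0.8]
width: 0.131
gripper_force: 50.0
```

>>> move_arm(
  motion=[
    {"tx": 0, "ty": 0, "tz": 0.002, "twist": 0},
    {"tx": 0, "ty": 0, "tz": 0, "twist": 0},
  ],
)

```text
clock: 10.8
position: [0.5593, 0.0964, 0.1845]
ee_rot: [-2.21, -2.232, 0.0]
force: [2.4, -3.0, -1.4]
width: 0.134
gripper_force: 50.0
```

```bash
python3 st.py
```

```text
position [0.5593 0.0964 0.1845]
force [ 2.9213 -2.6273 -2.6899]
ft_torque [-0.8449 -0.6564 -0.0014]
yaw 0.5594984858032603 [-0.7604  0.4365  0.6957  1.8109 -0.3251  1.0116  0.0743] 11.1
```

>>> move_arm(
  motion=[
    {"tx": -0.0013, "ty": 0.0015, "tz": 0, "twist": 0},
    {"tx": 0, "ty": 0, "tz": 0.002, "twist": 0},
    {"tx": 0, "ty": 0, "tz": 0.002, "twist": 0},
    {"tx": 0, "ty": 0, "tz": 0, "twist": 0},
  ],
)

```text
clock: 11.5
position: [0.5605, 0.0955, 0.1803]
ee_rot: [-2.21, -2.232, 0.001]
force: [1.1, 0.2, -0.2]
width: 0.124
gripper_force: 50.0
```

```bash
python3 st.py
```

```text
position [0.5608 0.0953 0.1807]
force [ 0.0628  0.307  -0.7821]
ft_torque [-0.0661  0.0513 -0.0079]
yaw 0.5674058671457232 [-0.7541  0.4428  0.6928  1.8121 -0.3303  1.0049  0.081 ] 11.8
```

>>> move_arm(
  motion=[
    {"tx": 0, "ty": 0, "tz": 0.002, "twist": 0},
    {"tx": 0, "ty": 0, "tz": 0.002, "twist": 0},
    {"tx": 0, "ty": 0, "tz": 0.002, "twist": 0},
    {"tx": 0, "ty": 0, "tz": 0, "twist": 0},
  ],
)

```text
clock: 12.2
position: [0.5609, 0.0943, 0.1745]
ee_rot: [2.211, 2.231, -0.001]
force: [-0.2, -3.6, -0.9]
width: 0.123
gripper_force: 50.0
```

>>> move_arm(
  motion=[
    {"tx": 0, "ty": 0, "tz": 0.002, "twist": 0},
    {"tx": 0, "ty": 0, "tz": 0.001, "twist": 0},
    {"tx": 0, "ty": 0, "tz": 0, "twist": 0},
  ],
)

```text
clock: 12.5
position: [0.5609, 0.0943, 0.1716]
ee_rot: [2.211, 2.231, -0.001]
force: [-0.2, -5.6, 0.7]
width: 0.13
gripper_force: 50.0
```

```bash
python3 look.py c4|tail -4
```

```text
keyhole [(array([256.1, 167.9]), 0.73)]
[0.5609 0.0944 0.1716] yaw y 0.5281063514737525 [-0.6314 -5.6984  1.1742]
top [array([236. , 175.8]), array([236.9, 177.4]), array([237.7, 179. ])] hole model [236.3 178.5]
side [array([252.6, 156.5]), array([252.4, 165.1]), array([252.3, 173.4])] hole model [251.6 167.1]
```

View pics/c4.png

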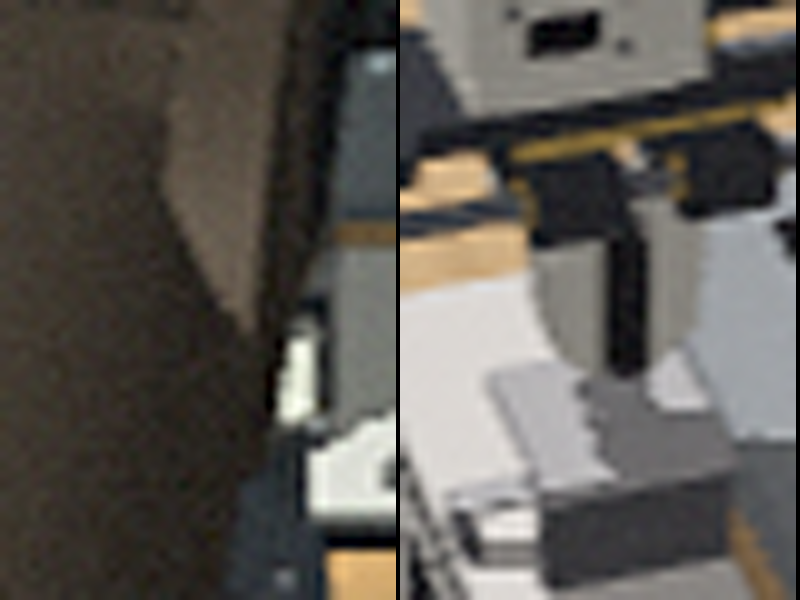

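The side view shows the key's blade in the slot, with the head bottom at crop (628,375) and the pads still holding it squarely. I relieve the side force and push on.

>>> move_arm(
  motion=[
    {"tx": -0.0015, "ty": 0, "tz": 0, "twist": 0},
    {"tx": 0, "ty": 0, "tz": 0, "twist": 0},
    {"tx": 0, "ty": 0, "tz": 0, "twist": 0},
  ],
)

```text
clock: 13.6
position: [0.5609, 0.0941, 0.1716]
ee_rot: [-2.21, -2.233, -0.0]
force: [0.4, -1.0, 1.1]
width: 0.126
gripper_force: 50.0
```

>>> move_arm(
  motion=[
    {"tx": 0, "ty": 0, "tz": 0.001, "twist": 0},
    {"tx": 0, "ty": 0, "tz": 0.001, "twist": 0},
  ],
)

```text
clock: 13.8
position: [0.5611, 0.0941, 0.1702]
ee_rot: [-2.21, -2.232, -0.001]
force: [-3.1, -0.1, 9.1]
width: 0.128
gripper_force: 50.0
```

>>> move_arm(
  motion=[
    {"tx": 0, "ty": 0, "tz": 0.001, "twist": 0},
    {"tx": 0, "ty": 0, "tz": 0.001, "twist": 0},
  ],
)

```text
clock: 14.0
position: [0.5611, 0.0943, 0.1686]
ee_rot: [-2.21, -2.232, -0.002]
force: [-5.3, -0.5, 15.2]
width: 0.129
gripper_force: 50.0
```

>>> move_arm(
  motion=[
    {"tx": 0, "ty": 0, "tz": 0.001, "twist": 0},
    {"tx": 0, "ty": 0, "tz": 0.001, "twist": 0},
  ],
  squeeze=60,
)

```text
clock: 14.2
position: [0.5613, 0.0944, 0.1675]
ee_rot: [-2.209, -2.232, -0.004]
force: [-7.9, -0.2, 20.7]
width: 0.129
gripper_force: 60.0
```

>>> move_arm(
  motion=[
    {"tx": 0, "ty": 0, "tz": 0.001, "twist": 0},
    {"tx": 0, "ty": 0, "tz": 0.001, "twist": 0},
  ],
)

```text
clock: 14.4
position: [0.5612, 0.0947, 0.1645]
ee_rot: [-2.209, -2.232, -0.003]
force: [-2.6, -0.2, 8.6]
width: 0.126
gripper_force: 60.0
```

>>> move_arm(
  motion=[
    {"tx": 0, "ty": 0, "tz": 0.001, "twist": 0},
    {"tx": 0, "ty": 0, "tz": 0.001, "twist": 0},
  ],
)

```text
clock: 14.6
position: [0.5612, 0.0947, 0.1626]
ee_rot: [-2.209, -2.232, -0.003]
force: [-6.9, 0.9, 23.4]
width: 0.128
gripper_force: 60.0
```

>>> move_arm(
  motion=[
    {"tx": 0, "ty": 0, "tz": 0.001, "twist": 0},
    {"tx": 0, "ty": 0, "tz": 0.001, "twist": 0},
  ],
)

```text
clock: 14.8
position: [0.5613, 0.0948, 0.1625]
ee_rot: [-2.209, -2.232, -0.005]
force: [-16.1, 1.0, 46.0]
width: 0.123
gripper_force: 60.0
```

>>> move_arm(
  motion=[
    {"tx": 0, "ty": 0, "tz": 0.001, "twist": 0},
    {"tx": 0, "ty": 0, "tz": 0.001, "twist": 0},
  ],
)

```text
clock: 15.0
position: [0.5614, 0.0947, 0.1624]
ee_rot: [-2.208, -2.231, -0.007]
force: [-24.4, 0.4, 69.2]
width: 0.125
gripper_force: 60.0
```

Firm stop at TCP z 0.1625, against 0.163 expected for home. I ease the push to about 20 N and start turning.

>>> move_arm(
  motion=[
    {"tx": 0, "ty": 0, "tz": -0.002, "twist": 0},
    {"tx": 0, "ty": 0, "tz": -0.002, "twist": 0},
    {"tx": 0, "ty": 0, "tz": 0, "twist": 0},
  ],
)

```text
clock: 15.3
position: [0.5609, 0.0947, 0.1627]
ee_rot: [-2.209, -2.232, -0.002]
force: [-7.1, 1.5, 17.2]
width: 0.126
gripper_force: 60.0
```

>>> move_arm(
  motion=[
    {"tx": 0, "ty": 0, "tz": 0, "twist": 0.06},
    {"tx": 0, "ty": 0, "tz": 0, "twist": 0.06},
    {"tx": 0, "ty": 0, "tz": 0, "twist": 0.06},
    {"tx": 0, "ty": 0, "tz": 0, "twist": 0},
  ],
)

```text
clock: 15.7
position: [0.5606, 0.0949, 0.1626]
ee_rot: [-2.504, -1.894, -0.001]
force: [-7.7, 1.8, 18.9]
width: 0.13
gripper_force: 60.0
```

```bash
python3 st.py
```

```text
position [0.5606 0.0949 0.1627]
force [-7.5372  1.8361 18.9804]
ft_torque [ 0.5482  1.9909 -0.0307]
yaw -15.597973005165443 [-0.7896  0.4815  0.7569  1.8367 -0.3959  0.9801 -0.136 ] 16.0
```

>>> move_arm(
  motion=[
    {"tx": 0, "ty": 0, "tz": 0, "twist": 0.07},
    {"tx": 0, "ty": 0, "tz": 0, "twist": 0.07},
    {"tx": 0, "ty": 0, "tz": 0, "twist": 0.07},
    {"tx": 0, "ty": 0, "tz": 0, "twist": 0.07},
    {"tx": 0, "ty": 0, "tz": 0, "twist": 0.07},
    {"tx": 0, "ty": 0, "tz": 0, "twist": 0.07},
    {"tx": 0, "ty": 0, "tz": 0, "twist": 0},
  ],
)

```text
clock: 16.7
position: [0.5606, 0.0949, 0.1626]
ee_rot: [-2.982, -0.981, 0.0]
force: [-8.0, 3.0, 20.9]
width: 0.126
gripper_force: 60.0
```

```bash
python3 st.py
```

```text
position [0.5606 0.0949 0.1626]
force [-8.1884  3.1751 19.6331]
ft_torque [0.6399 2.1714 0.01  ]
yaw -53.39334126994402 [-0.8963  0.5417  0.942   1.8439 -0.5137  1.0216 -0.6742] 17.0
```

>>> move_arm(
  motion=[
    {"tx": 0, "ty": 0, "tz": 0, "twist": 0.07},
    {"tx": 0, "ty": 0, "tz": 0, "twist": 0.07},
    {"tx": 0, "ty": 0, "tz": 0, "twist": 0.07},
    {"tx": 0, "ty": 0, "tz": 0, "twist": 0.07},
    {"tx": 0, "ty": 0, "tz": 0, "twist": 0.07},
    {"tx": 0, "ty": 0, "tz": 0, "twist": 0.07},
    {"tx": 0, "ty": 0, "tz": 0, "twist": 0},
  ],
)

```text
clock: 17.7
position: [0.5607, 0.0948, 0.1627]
ee_rot: [-3.14, 0.038, 0.001]
force: [-9.4, 3.2, 21.2]
width: 0.123
gripper_force: 60.0
```

```bash
python3 look.py c5|tail -3; python3 st.py
```

```text
[0.5606 0.0948 0.1627] yaw y -91.18352348725831 [-8.552   3.4537 20.0741]
top [array([236.1, 176.3]), array([236.9, 178. ]), array([237.8, 179.5])] hole model [236.3 178.5]
side [array([252.4, 158.8]), array([252.3, 167.4]), array([252.1, 175.6])] hole model [251.6 167.1]
position [0.5606 0.0948 0.1626]
force [-8.2256  3.1946 20.4717]
ft_torque [0.807  2.2264 0.0542]
yaw -91.17594958138098 [-0.983   0.6275  1.1255  1.8494 -0.6442  1.0879 -1.2001] 18.8
```

View pics/c5.png

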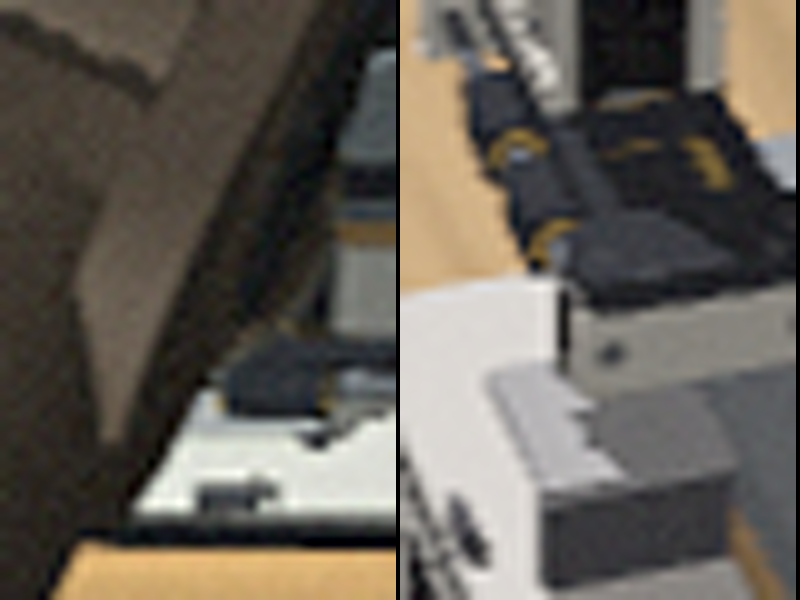

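The tool has turned 91.7° with the head still pinched between the pads (its dark edge is at crop (562,320)), and the spring torque is rising. I add about 10° for the lock's play.

>>> move_arm(
  motion=[
    {"tx": 0, "ty": 0, "tz": 0, "twist": 0.06},
    {"tx": 0, "ty": 0, "tz": 0, "twist": 0.055},
    {"tx": 0, "ty": 0, "tz": 0, "twist": 0},
    {"tx": 0, "ty": 0, "tz": 0, "twist": 0},
    {"tx": 0, "ty": 0, "tz": 0, "twist": 0},
    {"tx": 0, "ty": 0, "tz": 0, "twist": 0},
  ],
)

```text
clock: 19.4
position: [0.5606, 0.0947, 0.1627]
ee_rot: [-3.124, 0.315, 0.002]
force: [-8.0, 3.8, 19.7]
width: 0.126
gripper_force: 60.0
```

```bash
python3 st.py
```

```text
position [0.5606 0.0948 0.1627]
force [-8.722   3.5198 20.3457]
ft_torque [0.8614 2.2549 0.0304]
yaw -101.52644190434546 [-1.0019  0.6555  1.174   1.8506 -0.6807  1.111  -1.3435] 19.7
```

```bash
python3 -c "
from h import *
print(arm.sign_off())"
```

```text
the job is handed in; nothing more can be done
None
```

I took the square-headed key from the block, pushed it home to a firm stop past the sticky pins (only the second showed a clear resistance), and turned the tool about 102° clockwise to cover the lock's play; I handed in at about 20 s, still gripping the key and holding it turned, though I could not read the cylinder angle directly.

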